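# Put the craft-kit tools back in their own trays

## Robot

A 7-joint arm with a two-finger parallel gripper is mounted at the origin on the work surface. World frame = base frame: x ahead of the robot, y to its left, z up, the work surface at z = 0. Lengths are in m, angles in rad, forces in N, time in s.
With the tool pointing down it reaches from about 0.425 to 1.025 m from the base axis. Payload 9.4 kg.
Tool frame: the origin (TCP) lies midway between the tips of the shut fingers; the grasp point (between the pads) lies 19 mm behind it; z points along the fingers, y is the direction in which the jaws open and shut (so a half turn about z gives the same grasp; the last joint's range is limited). The gripper opens to 93 mm and grips with 3 to 60 N. Pads are 15 mm wide; open, the fingers measure 128 mm over their backs; the gripper's body (75 mm by 188 mm) begins 65 mm behind the grasp point.
Start: joints at [1.059, 0.599, -0.003, 1.599, 0.002, 0.943, -0.08], TCP at [0.305, -0.658, 0.219] pointing down, gripper open.
Joint ranges: [-2.57, 2.57], [-0.35, 1.97], [-1.29, 1.29], [0.11, 2.56], [-1.05, 4.19], [0.11, 1.86], [-2.63, 2.63]. Speed limits (rad/s): [2.22, 2.22, 3.01, 3.01, 3.14, 3.14, 3.14].

## Interface

Orientations are given as a unit quaternion [w, x, y, z].
In Python, from workcell import readout, get_image, camera_model, order gives the robot as it stands. The module is installed in compiled form; this text tells all that it offers.
- The arm moves only by the tool arm_command, never from a script. Its argument "commands" is a list that holds one entry, the list of rows, each a list of 4 numbers: the shift along the tool's x, y, z in mm, then the turn about the tool's z in degrees. In form: [[[dx, dy, dz, roll], ...]]. A call has 1 to 12 rows; each row is the pose to reach, as a shift and turn from the pose measured when the call began, along the tool's axes at that moment; what a row does not reach only later rows make up. A row lasts 1/8 s, in which the tool goes at most 62.5 mm and 10.7 degrees, less where a joint would pass 70% of its speed; a pose out of reach is approached as far as the arm can. A call with a gripper value outside its range is refused whole. "gripper" is the finger opening in mm, from 0 to 93, set as the call begins (left out, the last holds). The fingers move at their own pace and stop on an object; "grip_force" is the grip in N (left out, the last holds). Time passes only in rows, so rows that repeat a pose let the fingers close. It gives the time, the measured TCP pose, the force and the opening at its end, in the units of the state.
- readout.read_state(): the state, without advancing time (a new reading comes with each control period).
- get_image(name): name is "side" or "top" or "wrist"; returns the picture (480x640x3 uint8, red, green, blue); there is no depth.
- camera_model(name): a dict with "fx", "fy", "cx", "cy" (pixels), "R" (3x3) and "t" (3): a world point X has camera coordinates R X + t. Camera axes: x right, y down, z forward; pixel columns grow to the right and rows downward; lengths in m; the calibration is good to about 2 mm. A picture is of the moment at which its call begins: read the wrist's pose just before it. camera_model takes no time and is no camera call; for the wrist camera it gives the pose at the moment of the call.
- order.sign_off(): hands the job in, once; it reports no verdict.
The state is a dict: "time": time; "q": joint angles; "qd": joint speeds; "effort": joint torques, N m; "tcp_pos": TCP position; "orientation": TCP orientation; "force": force on the tool from outside, world axes, zero at the start; "wrist_torque": the same for the moment, N m; "grip_width": opening from 0.0 (shut) to 1.0 (fully open).
Only numpy, scipy, OpenCV 4.12 (cv2) and the standard library are available. Lean on these libraries where they do the work, as an engineer would, in place of code of your own. Each camera call takes 0.05 s, during which the arm holds its last target. There are 200 camera calls.

## Task

The tools of the three craft kits have got mixed up: each stands in the pocket of another kit's tray. Put the glue bottle in the pocket of the tray with the cardboard tubes, the paper punch in the one with the cards and the paint jar in the one with the wooden peg dolls, each standing upright on the pocket floor; a pocket takes only one tool, and the bare cutting mat is free to set one aside on while you swap. Do not tip the tools over, and leave the white cup, the standing cardboard tube and the rubber stamp where they are.

Things in the scene. Friction and masses are not known exactly. Their poses are not given: they have to be found in the camera images.
- glue: White squeeze bottle of craft glue with a pointed nozzle, upright, 0.10 to 0.18 kg. Round: straight body 50 mm across up to 78 mm above its underside, then a shoulder, then the nozzle (21 mm across at its foot) to the top at 107 mm. Grip the body about 62 mm above its underside. Origin: centre of its underside; z up. Starts in the pocket of the cards tray.
- punch: Craft paper punch: white plastic block on a steel foot, black push lever on top. 60 mm long in x, 46 mm wide in y, straight sides up to 48 mm above its underside, lever (32 mm wide) to 65 mm; 0.14 to 0.19 kg. Grip it across the 46 mm, about 36 mm above its underside. Origin: centre of its underside; z up. Starts in the pocket of the peg-doll tray, yaw within 0.3 rad of the tray.
- paint_jar: Squat round paint jar of clear glass with a paper label and a black screw lid, upright, 0.13 to 0.25 kg. Glass 58 mm across up to 52 mm above its underside; lid 54 mm across, from 58 mm to the top at 74 mm. Grip the glass about 40 mm above its underside. Origin: centre of its underside; z up. Starts in the pocket of the tubes tray.
- tray_tubes: Grey plastic kit tray holding two short brown cardboard tubes lying side by side. Fixed; x (its length) from -44 to +154 mm, 88 mm wide in y, yaw within 0.2 rad. Origin: at table height under the middle of the tool pocket, the square end, 80 x 80 mm inside, for one tool: floor 5 mm, wall tops 18 mm above the table, walls 4 mm thick. Divider at x = 42 mm; material from x = 66 mm on, up to 44 mm above the table.
- tray_cards: Grey plastic kit tray holding a stack of plain white cards. Fixed; x (its length) from -44 to +154 mm, 88 mm wide in y, yaw within 0.2 rad. Origin: at table height under the middle of the tool pocket, the square end, 80 x 80 mm inside, for one tool: floor 5 mm, wall tops 18 mm above the table, walls 4 mm thick. Divider at x = 42 mm; material from x = 66 mm on, up to 23 mm above the table.
- tray_dolls: Grey plastic kit tray holding four wooden peg dolls with round heads, standing. Fixed; x (its length) from -44 to +154 mm, 88 mm wide in y, yaw within 0.2 rad. Origin: at table height under the middle of the tool pocket, the square end, 80 x 80 mm inside, for one tool: floor 5 mm, wall tops 18 mm above the table, walls 4 mm thick. Divider at x = 42 mm; material from x = 66 mm on, up to 64 mm above the table.
- cutting_mat: Bare green cutting mat with a thin white grid, 3 mm thick, fixed: x from -55 to +135 mm, y from -65 to +65 mm, yaw within 0.2 rad. Origin: at table height, 55 mm in from its near edge, at mid width: a good spot to set a tool aside. The mat and the trays stand side by side in a row across the table, about 0.235 m apart, in any order.
- cup: Bystander: empty white plastic cup, 70 mm across the rim, 88 mm high, standing loose in a gap at the near end of the row of trays. Origin: centre of its underside. Leave it alone.
- card_tube: Bystander: brown cardboard tube standing on end, loose, 45 mm across, 90 mm high, in a gap at the near end of the row of trays. Origin: centre of its underside. Leave it alone.
- stamp: Bystander: rubber stamp standing on its face: wooden block 44 x 34 mm and 22 mm high with a turned wooden knob handle, 62 mm high in all, loose, in a gap at the near end of the row of trays. Origin: centre of its underside. Leave it alone.
Mind the look-alikes: they are no part of the job. Leave any pink look-alike of the tray_cards alone.

How it is judged:
By the outcome, as a careful person would: the job done as asked, in the order asked, and still so for the second after the job is handed in, with the robot touching nothing.
It also fails if it takes over 112 s, if anything falls off the work surface, if the arm or the gripper's body presses on something with over 40 N, if the wrist force passes 120 N, or if a joint passes its speed limit or range.

## Working session

There is one attempt and no reset: what is moved stays moved. The work goes in short steps, Python scripts to look and compute and a tool call to move; the robot and the scene stay as the last step left them, time stands still between calls to the robot, and variables do not carry over. Pictures are saved under pics/ and viewed, about 12 in all and at most 16, crops included, and the job is handed in when it is done.

Besides the shell and the picture viewer there is one more tool, called after "Call:" as a command line: name --argument value ..., lists and objects as JSON in quotes. arm_command: Moves the arm, as the interface text tells. Its arguments: {"type":"object","properties":{"commands":{"type":"array"},"gripper":{"type":"number"},"grip_force":{"type":"number"}},"required":["commands"]}

```bash
mkdir -p pics
python3 - <<'E'
from workcell import readout,get_image,camera_model
import cv2
for n in ("top","side"):
    im=get_image(n); cv2.imwrite(f"pics/{n}0.png",im[:,:,::-1]); m=camera_model(n); print(n,m)
s=readout.read_state(); print(s)
E
```

```text
top {'fx': 502.8259226801507, 'fy': 502.8259226801507, 'cx': 312.7702015724533, 'cy': 239.27326984318302, 'R': array([[ 0.00168081, -0.99986237,  0.0165052 ],
       [-0.99670774, -0.00301298, -0.08102229],
       [ 0.08106087, -0.01631467, -0.99657562]]), 't': array([0.00585574, 0.40085928, 0.98032256])}
side {'fx': 555.4944925877611, 'fy': 555.4944925877611, 'cx': 320.3342313161432, 'cy': 234.74930294364339, 'R': array([[-0.78498934, -0.61918544, -0.02002839],
       [-0.41697669,  0.55199113, -0.72210542],
       [ 0.45817265, -0.55849368, -0.69149304]]), 't': array([0.33027311, 0.17678832, 1.15316805])}
{'time': 0.1, 'q': array([ 1.05930019,  0.60004278, -0.00254395,  1.60003874,  0.00180149,
        0.94292693, -0.07984312]), 'qd': array([-9.18573779e-04, -6.79839927e-05, -1.13710625e-04, -1.62435843e-03,
        7.45154675e-04,  5.75509145e-04,  1.80470726e-04]), 'effort': array([ 5.13261082e-03, -7.66558170e+01,  1.50221698e+00, -2.52939069e+01,
       -5.22945228e-02,  1.35965217e-02,  2.31465219e-05]), 'tcp_pos': array([ 0.30518956, -0.65714922,  0.217852  ]), 'orientation': array([-6.72856014e-04,  9.76459917e-01,  2.15697777e-01, -2.16521017e-04]), 'force': array([ 0.18355963, -0.18094719,  0.3569307 ]), 'wrist_torque': array([-0.04558442, -0.01048829,  0.03071048]), 'grip_width': 0.9996319955441124}
```

View pics/top0.png

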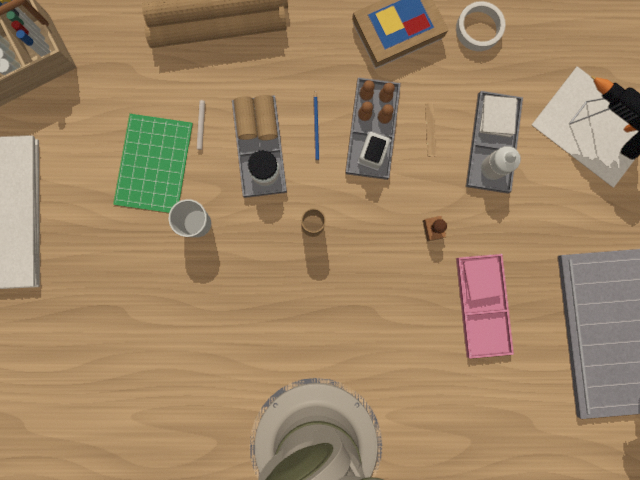

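View pics/side0.png

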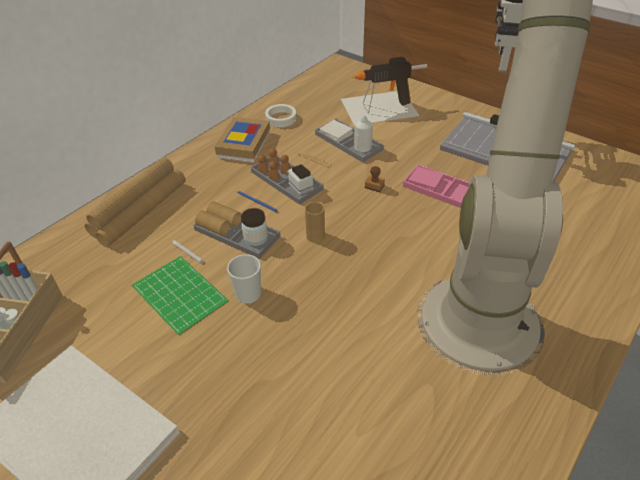

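Top view, row from left to right: mat (155,163), tubes tray with jar (263,165), dolls tray with punch (375,150), grey cards tray with glue (503,160). The pink look-alike at (485,305) is not wanted, because the cards tray is grey and holds white cards. Cup (188,218), tube (313,222) and stamp (436,228) stand in the near gaps. Next I enlarge the trays to measure them and confirm.

Run:
```python
import cv2,numpy as np
im=cv2.imread("pics/top0.png")
def c(x,y): 
    a=cv2.resize(im[y:y+140,x:x+100],None,fx=4,fy=4,interpolation=cv2.INTER_CUBIC)
    for i in range(0,100,10): cv2.putText(a,str(x+i),(i*4,10),0,.33,(0,0,255),1); cv2.line(a,(i*4,12),(i*4,18),(0,0,255),1)
    for i in range(10,140,10): cv2.putText(a,str(y+i),(8,i*4+4),0,.33,(0,0,255),1); cv2.line(a,(0,i*4),(6,i*4),(0,0,255),1)
    return a
cv2.imwrite("pics/c1.png",np.hstack([c(105,95),c(215,80)]))
cv2.imwrite("pics/c2.png",np.hstack([c(325,65),c(450,75)]))
```

```text
(no output)
```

View pics/c1.png

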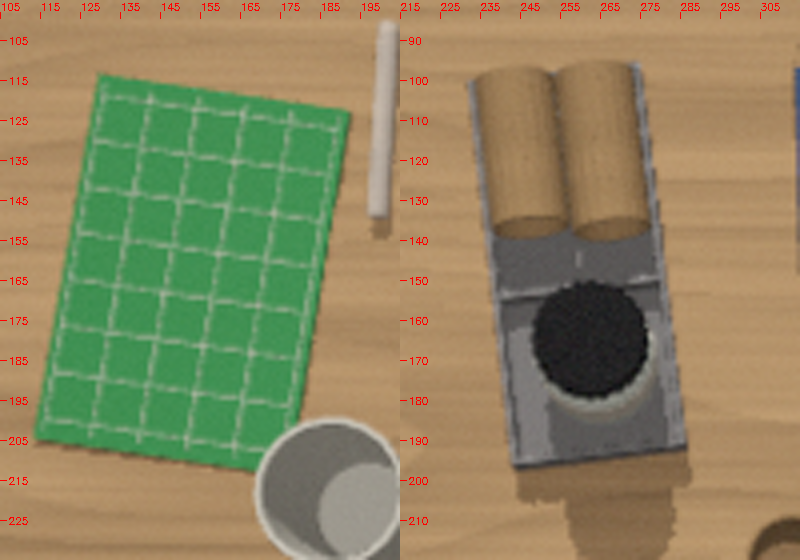

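View pics/c2.png

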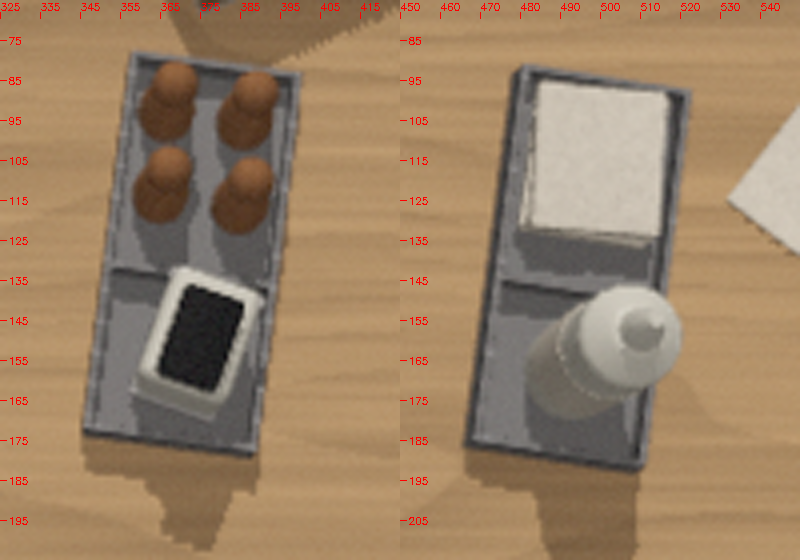

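Crops confirm the look-alike choice: the grey tray with white cards is the one meant. I now fit the tray poses from the corners read off the crops.

```bash
cat > h.py <<'E'
import numpy as np
from workcell import readout,get_image,camera_model
def bp(m,u,v,z):
    d=m["R"].T@np.array([(u-m["cx"])/m["fx"],(v-m["cy"])/m["fy"],1]); o=-m["R"].T@m["t"]
    return (o+d*(z-o[2])/d[2])[:2]
def proj(m,X):
    c=m["R"]@np.asarray(X,float)+m["t"]; return np.array([m["fx"]*c[0]/c[2]+m["cx"],m["fy"]*c[1]/c[2]+m["cy"]])
def rigid(loc,W):
    loc,W=np.array(loc),np.array(W); a,b=loc.mean(0),W.mean(0)
    H=(loc-a).T@(W-b); th=np.arctan2(H[0,1]-H[1,0],H[0,0]+H[1,1])
    R=np.array([[np.cos(th),-np.sin(th)],[np.sin(th),np.cos(th)]]); t=b-R@a
    return t,th,np.linalg.norm((loc@R.T+t)-W,axis=1)*1000
E
python3 - <<'E'
from h import *
m=camera_model("top"); np.set_printoptions(precision=4,suppress=True)
L=[(.154,.044),(.154,-.044),(-.044,.044),(-.044,-.044)]
T=dict(tubes=[(232.5,100),(274.5,96),(243.5,196.5),(286.5,191.75)],dolls=[(358.25,78.75),(399.75,83.5),(346,173.5),(388.5,178.75)],
cards=[(480,92),(522.5,97.75),(466.75,186),(510.75,192)])
for k,v in T.items(): print(k,*rigid(L,[bp(m,*p,.018) for p in v]))
print("mat",*rigid([(.135,.065),(.135,-.065),(-.055,.065)],[bp(m,*p,.003) for p in [(129.75,113.75),(192.5,122.75),(114,205)]]))
print("jar",bp(m,262.75,165.25,.079)); print("punch lever",bp(m,375,149.5,.07),"top",bp(m,375,149,.053))
a=[bp(m,325+u/4,65+v/4,.053) for u,v in [(178,268),(262,292),(218,402),(142,380)]]
print(rigid([(.03,.023),(.03,-.023),(-.03,-.023),(-.03,.023)],a))
print("glue tip",bp(m,515.5,156.2,.112),"sh",bp(m,507.5,159.25,.083))
for n,p in dict(cup=(188,217),tube=(313,220),stamp=(439,226)).items(): print(n,bp(m,*p,.08 if n!="stamp" else .05))
E
```

```text
tubes [0.5341 0.1077] 0.12435335073072283 [1.3906 1.952  1.3835 0.8212]
dolls [ 0.5714 -0.1078] -0.12625404608539806 [1.9231 1.3813 0.8834 1.4015]
cards [ 0.5457 -0.3532] -0.1530933793117065 [1.7967 0.41   1.0855 1.6104]
mat [0.5149 0.3341] -0.13553135422335677 [0.3459 0.8375 0.6392]
jar [0.5348 0.1019]
punch lever [ 0.5685 -0.1107] top [ 0.574  -0.1131]
(array([ 0.5743, -0.1131]), np.float64(-0.32391741168557747), array([3.0392, 1.1127, 4.8425, 3.1873]))
glue tip [ 0.5465 -0.3619] sh [ 0.5479 -0.359 ]
cup [0.4364 0.2392]
tube [0.4316 0.0075]
stamp [ 0.4245 -0.2358]
```

```bash
cat >> h.py <<'E'
from scipy.spatial.transform import Rotation as Ro
def go(x,y,z,yaw=None):
    s=readout.read_state(); w,a,b,c=s["orientation"]; R=Ro.from_quat([a,b,c,w]).as_matrix()
    d=R.T@(np.array([x,y,z])-s["tcp_pos"])*1000; psi=np.arctan2(R[1,0],R[0,0])
    roll=0 if yaw is None else np.degrees((psi-yaw+np.pi/2)%np.pi-np.pi/2)
    print("t",round(s["time"],2),"tcp",s["tcp_pos"].round(4),"psi",psi.round(3),"F",s["force"].round(1),"g",round(s["grip_width"]*93,1),"| rows:",d.round(1),roll.round(1))
E
python3 -c "
from h import *
go(.535,.104,.22,.124)"
```

```text
t 0.1 tcp [ 0.3052 -0.6571  0.2179] psi 0.435 F [ 0.2 -0.2  0.4] g 93.0 | rows: [ 529.1 -593.5   -1.4] 17.8
```

Call:
arm_command --commands '[[[60,-65,0,3],[110,-125,0,5],[160,-180,0,7],[210,-235,0,9],[260,-290,0,11],[310,-345,0,13],[360,-400,0,15],[410,-455,0,17],[460,-515,0,17.8],[500,-560,0,17.8],[529,-593,0,17.8],[529,-593,0,17.8]]]' --gripper 93

```text
time: 1.6
tcp_pos: [0.5226, 0.0623, 0.2185]
orientation: [-0.001, 0.998, 0.062, -0.0]
force: [0.6, -1.1, 0.6]
grip_width: 0.999
```

Run:
```python
from h import *
import cv2
m=camera_model("wrist"); im=get_image("wrist"); cv2.imwrite("pics/w1.png",im[:,:,::-1]); 
np.savez("w1.npz",**m); print(m); go(.535,.104,.22,.124)
print("lid",proj(m,[.5348,.1019,.079]))
```

```text
{'fx': 384.4815789225642, 'fy': 384.4815789225642, 'cx': 320.785447633846, 'cy': 246.06376222183215, 'R': array([[ 0.12414389, -0.99226329, -0.00136444],
       [-0.95104977, -0.11937956,  0.28504886],
       [-0.2830064 , -0.03408942, -0.95851202]]), 't': array([-0.00252401,  0.47096584,  0.54154995])}
t 1.65 tcp [0.5249 0.0719 0.2186] psi 0.133 F [3.  7.2 1.5] g 92.8 | rows: [ 14.3 -30.4  -1.2] 0.5
lid [274.60928205 212.31181612]
```

View pics/w1.png

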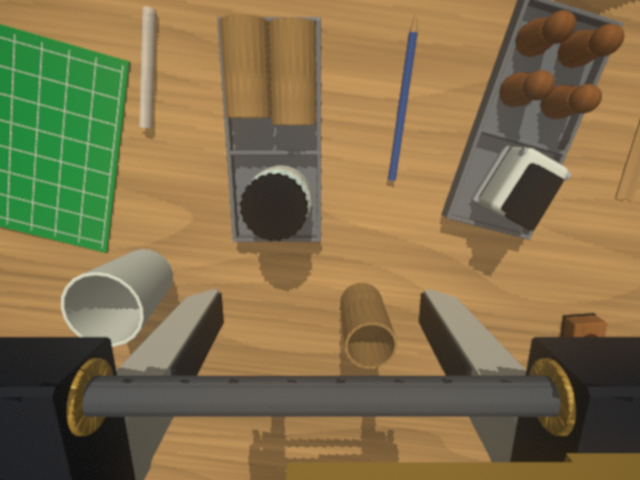

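Wrist view: lid centre (275,205). Tubes tray near corners are (233,242) and (321,241), far corners (219,18) and (321,17). The punch is at right, and the cup and tube stand clear of the tool path.

Run:
```python
from h import *
m=np.load("w1.npz"); np.set_printoptions(precision=4,suppress=True)
print("jar",bp(m,275,205,.079))
L=[(.154,.044),(.154,-.044),(-.044,.044),(-.044,-.044)]
print("tubes",*rigid(L,[bp(m,*p,.018) for p in [(219,18),(321,17),(233,242),(321,241)]]))
go(.539,.102,.12,.124)
```

```text
jar [0.5408 0.1021]
tubes [0.5356 0.108 ] 0.12412793691917352 [1.3553 0.6404 0.1318 1.1708]
t 1.65 tcp [0.5249 0.0719 0.2186] psi 0.133 F [3.  7.2 1.5] g 92.8 | rows: [ 17.8 -27.4  98.8] 0.5
```

Call:
arm_command --commands '[[[10,-15,0,0.5],[17,-27,0,0.5],[17,-27,30,0.5],[17,-27,60,0.5],[17,-27,90,0.5],[17,-27,110,0.5],[17,-27,110,0.5],[17,-27,110,0.5]]]'

```text
time: 2.65
tcp_pos: [0.5385, 0.1011, 0.1094]
orientation: [-0.003, 0.998, 0.062, 0.001]
force: [-0.9, 0.1, 0.2]
grip_width: 1.001
```

```bash
python3 -c "
from h import *
go(.538,.102,.026,.124)"
```

```text
t 2.65 tcp [0.5385 0.1011 0.1094] psi 0.124 F [-0.9  0.1  0.2] g 93.1 | rows: [-0.6 -0.5 83.4] -0.0
```

Call:
arm_command --commands '[[[0,0,20,0],[0,-0.5,40,0],[0,-0.5,60,0],[0,-0.5,75,0],[0,-0.5,83.5,0],[0,-0.5,83.5,0],[0,-0.5,83.5,0]]]'

```text
time: 3.52
tcp_pos: [0.539, 0.1021, 0.0264]
orientation: [-0.003, 0.998, 0.062, 0.001]
force: [0.4, 0.0, 1.0]
grip_width: 0.999
```

Call:
arm_command --commands '[[[0,0,0,0],[0,0,0,0],[0,0,0,0],[0,0,0,0],[0,0,0,0],[0,0,0,0],[0,0,0,0],[0,0,0,0]]]' --gripper 40 --grip_force 20

```text
time: 4.53
tcp_pos: [0.539, 0.1023, 0.0265]
orientation: [-0.003, 0.998, 0.062, 0.002]
force: [-0.3, 1.5, 3.0]
grip_width: 0.617
```

Call:
arm_command --commands '[[[0,0,-10,0],[0,0,-30,0],[0,0,-60,0],[0,0,-90,0],[0,0,-120,0],[0,0,-130,0],[0,0,-130,0]]]'

```text
time: 5.4
tcp_pos: [0.5387, 0.1013, 0.1568]
orientation: [-0.003, 0.998, 0.062, 0.002]
force: [-0.2, 0.6, -2.3]
grip_width: 0.616
```

```bash
python3 -c "
from h import *
go(.515,.334,.156,-.136)"
```

```text
t 5.4 tcp [0.5387 0.1013 0.1568] psi 0.124 F [-0.2  0.6 -2.3] g 57.3 | rows: [   5.1 -233.8    2.1] 14.9
```

Call:
arm_command --commands '[[[3,-30,0,3],[6,-70,0,6],[10,-110,0,9],[14,-150,0,12],[18,-190,0,15],[20,-220,0,15],[20,-233.5,0,15],[20,-234,30,15],[20,-234,60,15],[20,-234,90,15],[20,-234,110,15],[20,-234,110,15]]]'

```text
time: 6.9
tcp_pos: [0.5294, 0.3354, 0.0465]
orientation: [-0.002, 0.998, -0.069, 0.0]
force: [-0.0, -0.4, -1.6]
grip_width: 0.619
```

```bash
python3 -c "
from h import *
go(.53,.334,.025,-.136)"
```

```text
t 6.9 tcp [0.5294 0.3354 0.0465] psi -0.139 F [-0.  -0.4 -1.6] g 57.5 | rows: [ 0.8  1.4 21.5] -0.2
```

Call:
arm_command --commands '[[[0,0,8,0],[0,0,15,0],[0,0,19,0],[0,0,21.5,0],[0,0,21.5,0],[0,0,21.5,0]]]'

```text
time: 7.65
tcp_pos: [0.5295, 0.3356, 0.0252]
orientation: [-0.002, 0.998, -0.069, 0.0]
force: [-0.4, 0.1, -1.0]
grip_width: 0.619
```

Call:
arm_command --commands '[[[0,0,0,0],[0,0,0,0],[0,0,0,0],[0,0,0,0],[0,0,0,0],[0,0,-15,0],[0,0,-40,0],[0,0,-80,0],[0,0,-120,0],[0,0,-160,0],[0,0,-180,0],[0,0,-180,0]]]' --gripper 88

```text
time: 9.15
tcp_pos: [0.53, 0.3353, 0.2077]
orientation: [-0.003, 0.998, -0.069, 0.002]
force: [-1.9, -0.3, -0.7]
grip_width: 0.942
```

```bash
python3 -c "
from h import *
go(.47,-.25,.215,-.15)"
```

```text
t 9.15 tcp [0.53   0.3353 0.2077] psi -0.139 F [-1.9 -0.3 -0.7] g 87.6 | rows: [ 21.7 587.9 -11.5] 0.6
```

Call:
arm_command --commands '[[[0,40,0,0],[0,90,0,0],[5,150,0,0],[10,210,0,0],[15,270,0,0],[20,330,0,0],[30,390,0,0],[40,450,0,0],[45,510,-5,0],[45,560,-5,0],[45,588,-5,0],[45,588,-5,0]]]' --gripper 93

```text
time: 10.65
tcp_pos: [0.4917, -0.2556, 0.2077]
orientation: [-0.003, 0.997, -0.072, 0.001]
force: [-1.1, 0.4, -0.7]
grip_width: 1.002
```

Call:
arm_command --commands '[[[0,0,0,0],[0,0,0,0]]]'

```text
time: 10.9
tcp_pos: [0.4918, -0.2543, 0.2074]
orientation: [-0.004, 0.997, -0.071, 0.001]
force: [-0.3, -0.0, -1.0]
grip_width: 1.003
```

Run:
```python
from h import *
import cv2
m=camera_model("wrist"); im=get_image("wrist"); cv2.imwrite("pics/w2.png",im[:,:,::-1]); 
np.savez("w2.npz",**m); go(.5475,-.36,.215,-.153)
```

```text
t 10.95 tcp [ 0.4919 -0.2543  0.2075] psi -0.141 F [0.  0.7 1. ] g 92.6 | rows: [69.9 96.8 -8.1] 0.7
```

View pics/w2.png

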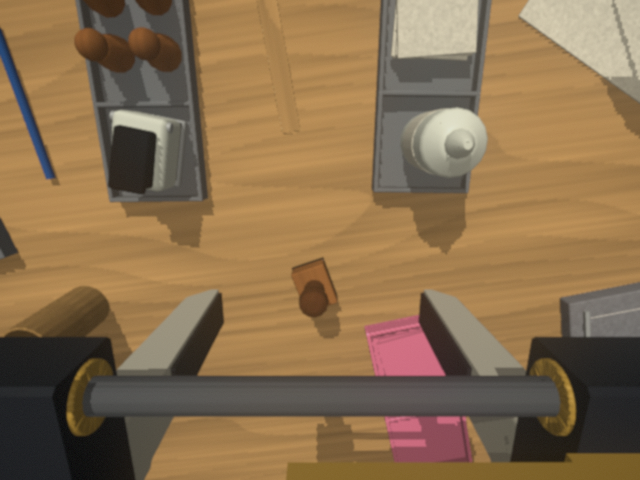

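Wrist view 2: glue nozzle tip at about (465,146) and cards tray near corners at (374,191) and (466,193). Punch lever centre is about (131,159), and dolls tray near corners are (112,201) and (207,200).

Run:
```python
from h import *
m=np.load("w2.npz"); np.set_printoptions(precision=4,suppress=True)
print("glue tip",bp(m,465,146,.112)); 
print("punch lever",bp(m,131,159,.07))
q=[bp(m,*p,.07) for p in [(115,125),(157,131),(145,193),(108,185)]]; print(q, rigid([(.02,.016),(.02,-.016),(-.02,-.016),(-.02,.016)],q))
L=[(-.044,.044),(-.044,-.044),(.042,.044)]
print("cards",*rigid(L,[bp(m,*p,.018) for p in [(374,191),(466,193),(379,94)]]))
print("dolls",*rigid(L,[bp(m,*p,.018) for p in [(112,201),(207,200),(96,105)]]))
for b in [(.5475,-.360),(.5465,-.362)]: print(proj(m,[*b,.112]),proj(m,[*b,.083]),proj(m,[b[0],b[1]+.025,.083]),proj(m,[b[0],b[1]-.025,.083]))
```

```text
glue tip [ 0.5484 -0.3572]
punch lever [ 0.5715 -0.1157]
[array([ 0.5976, -0.1107]), array([ 0.5888, -0.1411]), array([ 0.5443, -0.1194]), array([ 0.5545, -0.092 ])] (array([ 0.5713, -0.1158]), np.float64(-0.3940389052995622), array([2.5924, 5.9659, 4.2849, 4.6533]))
cards [ 0.5478 -0.3543] -0.15967460984613524 [1.4078 1.8967 1.5652]
dolls [ 0.5745 -0.111 ] -0.12182436079595613 [0.9501 0.6421 0.7012]
[469.3917 146.8359] [454.9868 145.405 ] [420.6695 150.355 ] [489.5954 140.413 ]
[472.5046 147.9476] [457.8011 146.4076] [423.4944 151.3501] [492.3988 141.4232]
```

Call:
arm_command --commands '[[[20,30,0,0],[45,65,0,0],[70,95.5,-5,0.7],[70,95.5,-5,0.7],[70,95.5,30,0.7],[70,95.5,60,0.7],[70,95.5,90,0.7],[70,95.5,110,0.7],[70,95.5,110,0.7]]]'

```text
time: 12.08
tcp_pos: [0.5472, -0.3558, 0.0956]
orientation: [-0.005, 0.997, -0.076, -0.001]
force: [-0.2, 0.0, -0.4]
grip_width: 0.999
```

```bash
python3 -c "
from h import *
go(.5475,-.3585,.048,-.153)"
```

```text
t 12.07 tcp [ 0.5472 -0.3558  0.0956] psi -0.152 F [-0.2  0.  -0.4] g 92.9 | rows: [ 0.8  3.1 47.6] 0.1
```

Call:
arm_command --commands '[[[0.8,3,5,0],[0.8,3,25,0],[0.8,3,40,0],[0.8,3,47.5,0],[0.8,3,47.5,0],[0.8,3,47.5,0]]]'

```text
time: 12.82
tcp_pos: [0.5477, -0.3586, 0.0483]
orientation: [-0.004, 0.997, -0.076, -0.0]
force: [0.5, 0.5, -0.5]
grip_width: 1.001
```

Call:
arm_command --commands '[[[0,0,0,0],[0,0,0,0],[0,0,0,0],[0,0,0,0],[0,0,0,0],[0,0,0,0],[0,0,0,0],[0,0,0,0]]]' --gripper 35 --grip_force 15

```text
time: 13.82
tcp_pos: [0.5477, -0.3587, 0.0483]
orientation: [-0.004, 0.997, -0.076, -0.0]
force: [0.2, -0.1, 0.1]
grip_width: 0.537
```

Call:
arm_command --commands '[[[0,0,-10,0],[0,0,-30,0],[0,0,-60,0],[0,0,-90,0],[0,0,-120,0],[0,0,-145,0],[0,0,-145,0],[0,0,-145,0]]]'

```text
time: 14.82
tcp_pos: [0.5473, -0.3596, 0.1931]
orientation: [-0.005, 0.997, -0.076, -0.001]
force: [0.1, 0.6, -2.2]
grip_width: 0.533
```

```bash
python3 -c "
from h import *
go(.535,.108,.19,.124)"
```

```text
t 14.82 tcp [ 0.5473 -0.3596  0.1931] psi -0.152 F [ 0.1  0.6 -2.2] g 49.5 | rows: [ -83.  -460.3    7.3] -15.8
```

Call:
arm_command --commands '[[[-5,-30,0,-1],[-14,-75,0,-3],[-22,-120,0,-5],[-30,-165,0,-7],[-38,-210,0,-9],[-46,-255,0,-11],[-54,-300,0,-12],[-62,-345,0,-14],[-70,-390,0,-15.8],[-78,-430,0,-15.8],[-83,-460,0,-15.8],[-83,-460,0,-15.8]]]'

```text
time: 16.32
tcp_pos: [0.5341, 0.1104, 0.1962]
orientation: [-0.005, 0.998, 0.064, -0.001]
force: [-0.7, 0.1, -1.4]
grip_width: 0.535
```

Call:
arm_command --commands '[[[0,0,0,0],[0,0,0,0]]]'

```text
time: 16.58
tcp_pos: [0.5339, 0.1094, 0.1958]
orientation: [-0.005, 0.998, 0.063, -0.001]
force: [0.4, 0.4, -1.0]
grip_width: 0.539
```

```bash
python3 -c "
from h import *
go(.535,.108,.049,.124)"
```

```text
t 16.57 tcp [0.5339 0.1094 0.1958] psi 0.127 F [ 0.4  0.4 -1. ] g 50.1 | rows: [  1.3   2.9 146.7] 0.2
```

Call:
arm_command --commands '[[[1,2,20,0],[1,2.5,50,0],[1,3,80,0],[1,3,105,0],[1,3,125,0],[1,3,135,0],[1,3,142,0],[1,3,146,0],[1,3,147,0],[1,3,147,0]]]'

```text
time: 17.82
tcp_pos: [0.5349, 0.1079, 0.0491]
orientation: [-0.005, 0.998, 0.063, -0.001]
force: [0.1, -0.1, -1.7]
grip_width: 0.536
```

```bash
python3 -c "
from h import *
go(.535,.108,.0485,.124)"
```

```text
t 17.82 tcp [0.5349 0.1079 0.0491] psi 0.127 F [ 0.1 -0.1 -1.7] g 49.9 | rows: [ 0.1 -0.1  0.6] 0.2
```

Call:
arm_command --commands '[[[0,0,1,0],[0,0,1,0],[0,0,1,0]]]'

```text
time: 18.2
tcp_pos: [0.535, 0.108, 0.0482]
orientation: [-0.005, 0.998, 0.063, -0.001]
force: [0.5, -0.0, -0.1]
grip_width: 0.536
```

Call:
arm_command --commands '[[[0,0,0,0],[0,0,0,0],[0,0,0,0],[0,0,0,0],[0,0,0,0],[0,0,-15,0],[0,0,-40,0],[0,0,-80,0],[0,0,-120,0],[0,0,-150,0],[0,0,-150,0]]]' --gripper 88

```text
time: 19.58
tcp_pos: [0.5366, 0.1068, 0.2014]
orientation: [-0.005, 0.998, 0.063, 0.002]
force: [-1.1, 1.1, -0.1]
grip_width: 0.947
```

```bash
python3 -c "
from h import *
go(.49,-.105,.2,-.36)"
```

```text
t 19.57 tcp [0.5366 0.1068 0.2014] psi 0.127 F [-1.1  1.1 -0.1] g 88.1 | rows: [-73.  204.2  -1. ] 27.9
```

Call:
arm_command --commands '[[[-15,40,0,5],[-30,85,0,11],[-45,130,0,17],[-60,170,0,22],[-73,204,0,28],[-73,204,0,28],[-73,204,0,28],[-73,204,0,28]]]' --gripper 93

```text
time: 20.58
tcp_pos: [0.4902, -0.1036, 0.1988]
orientation: [-0.006, 0.984, -0.179, 0.0]
force: [1.2, -0.6, -0.0]
grip_width: 1.003
```

Run:
```python
from h import *
import cv2
m=camera_model("wrist"); im=get_image("wrist"); np.savez("w3.npz",**m)
p=proj(m,[.5725,-.113,.05]); print(p); x,y=max(int(p[0])-100,0),max(int(p[1])-75,0)
print(x,y); cv2.imwrite("pics/w3.png",cv2.resize(im[y:y+150,x:x+200,::-1],None,fx=4,fy=4,interpolation=cv2.INTER_CUBIC))
go(.5725,-.113,.2,-.36)
```

```text
[297.66855191 130.03534871]
197 55
t 20.62 tcp [ 0.4902 -0.1037  0.1988] psi -0.36 F [0.4 0.3 0.1] g 93.0 | rows: [ 80.3 -20.3  -1.1] 0.0
```

View pics/w3.png

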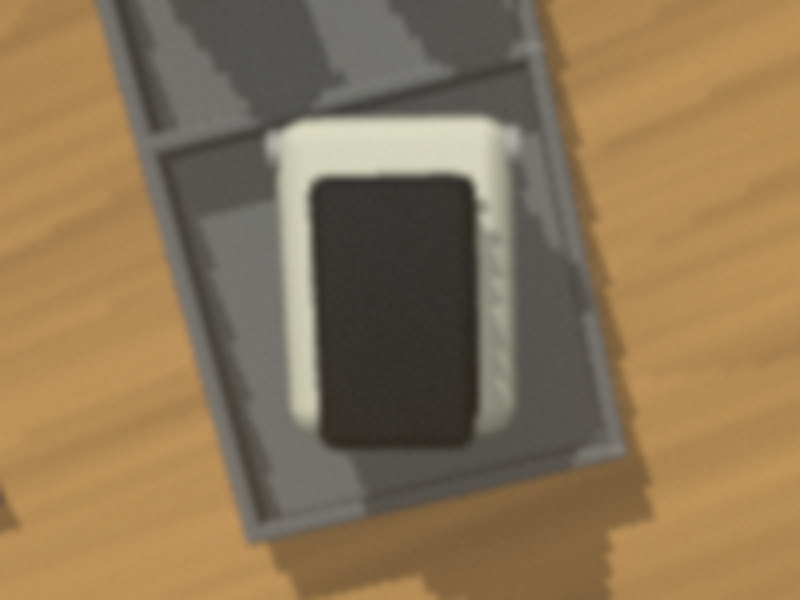

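Crop: punch block edges run nearly along the image axes. Block far edge is at v≈118, side edges at u≈283 and 512, lever centre is (393,312). Punch yaw comes out at about -0.33.

Run:
```python
from h import *
m=np.load("w3.npz"); np.set_printoptions(precision=4,suppress=True)
f=lambda u,v,z: bp(m,197+u/4,55+v/4,z)
print("lever",f(393,312,.07)); 
c=np.array([np.cos(-.333),np.sin(-.333)])
print("far edge mid -> centre",f(396,118,.053)-.03*c, "width",np.linalg.norm(f(283,200,.053)-f(512,200,.053)))
L=[(-.044,.044),(-.044,-.044),(.042,.044),(.042,-.044)]
print("dolls",*rigid(L,[f(*p,.018) for p in [(252,540),(625,452),(152,150),(532,52)]]))
go(.5725,-.113,.1,-.333)
```

```text
lever [ 0.5706 -0.1119]
far edge mid -> centre [ 0.575  -0.1143] width 0.04376480048521711
dolls [ 0.5742 -0.1081] -0.12786271003389685 [1.4024 1.3441 3.0465 3.0863]
t 20.62 tcp [ 0.4902 -0.1037  0.1988] psi -0.36 F [0.4 0.3 0.1] g 93.0 | rows: [ 80.5 -19.1  98.9] -1.5
```

Call:
arm_command --commands '[[[30,-7,0,-0.5],[60,-14,0,-1],[80.5,-19,0,-1.5],[80.5,-19,20,-1.5],[80.5,-19,50,-1.5],[80.5,-19,80,-1.5],[80.5,-19,99,-1.5],[80.5,-19,99,-1.5],[80.5,-19,99,-1.5]]]'

```text
time: 21.75
tcp_pos: [0.5729, -0.1128, 0.1005]
orientation: [-0.006, 0.986, -0.166, 0.001]
force: [1.2, 0.3, 0.0]
grip_width: 0.998
```

```bash
python3 -c "
from h import *
go(.573,-.113,.0235,-.333)"
```

```text
t 21.75 tcp [ 0.5729 -0.1128  0.1005] psi -0.333 F [1.2 0.3 0. ] g 92.8 | rows: [ 0.2  1.1 77. ] 0.0
```

Call:
arm_command --commands '[[[0,1,20,0],[0,1,40,0],[0,1,58,0],[0,1,70,0],[0,1,77,0],[0,1,77,0],[0,1,77,0]]]'

```text
time: 22.62
tcp_pos: [0.5731, -0.1129, 0.0239]
orientation: [-0.006, 0.986, -0.166, 0.001]
force: [1.0, -0.2, 0.2]
grip_width: 0.997
```

Call:
arm_command --commands '[[[0,0,0,0],[0,0,0,0],[0,0,0,0],[0,0,0,0],[0,0,0,0],[0,0,0,0],[0,0,0,0],[0,0,0,0]]]' --gripper 30 --grip_force 20

```text
time: 23.62
tcp_pos: [0.573, -0.1129, 0.0239]
orientation: [-0.006, 0.986, -0.166, 0.001]
force: [-0.9, -0.4, 0.9]
grip_width: 0.495
```

Call:
arm_command --commands '[[[0,0,-10,0],[0,0,-30,0],[0,0,-60,0],[0,0,-90,0],[0,0,-120,0],[0,0,-130,0],[0,0,-130,0]]]'

```text
time: 24.5
tcp_pos: [0.5727, -0.1143, 0.1542]
orientation: [-0.006, 0.986, -0.166, 0.001]
force: [-0.4, 0.6, -1.6]
grip_width: 0.491
```

```bash
python3 -c "
from h import *
go(.547,-.354,.155,-.155)"
```

```text
t 24.5 tcp [ 0.5727 -0.1143  0.1542] psi -0.333 F [-0.4  0.6 -1.6] g 45.6 | rows: [ 54.  234.9  -3.5] -10.2
```

Call:
arm_command --commands '[[[7,30,0,-1],[17,75,0,-3],[28,120,0,-5],[38,165,0,-7],[48,205,0,-9],[54,235,0,-10.2],[54,235,0,-10.2],[54,235,20,-10.2],[54,235,50,-10.2],[54,235,80,-10.2],[54,235,100,-10.2],[54,235,100,-10.2]]]'

```text
time: 26.0
tcp_pos: [0.5467, -0.3516, 0.0496]
orientation: [-0.007, 0.997, -0.077, 0.0]
force: [0.9, -0.4, -0.8]
grip_width: 0.497
```

```bash
python3 -c "
from h import *
go(.547,-.354,.0235,-.155)"
```

```text
t 26.0 tcp [ 0.5467 -0.3516  0.0496] psi -0.154 F [ 0.9 -0.4 -0.8] g 46.2 | rows: [ 0.7  2.6 26. ] 0.1
```

Call:
arm_command --commands '[[[0.7,2.5,5,0],[0.7,2.5,13,0],[0.7,2.5,20,0],[0.7,2.5,24,0],[0.7,2.5,26,0],[0.7,2.5,26.5,0],[0.7,2.5,26.5,0]]]'

```text
time: 26.88
tcp_pos: [0.5469, -0.3538, 0.0239]
orientation: [-0.007, 0.997, -0.077, 0.0]
force: [-2.7, 1.7, 7.5]
grip_width: 0.491
```

Call:
arm_command --commands '[[[0,0,0,0],[0,0,0,0],[0,0,0,0],[0,0,0,0],[0,0,0,0],[0,0,-15,0],[0,0,-40,0],[0,0,-80,0],[0,0,-120,0],[0,0,-160,0],[0,0,-180,0],[0,0,-180,0]]]' --gripper 88

```text
time: 28.38
tcp_pos: [0.5473, -0.3566, 0.2065]
orientation: [-0.006, 0.997, -0.077, 0.002]
force: [-0.0, -0.5, -0.8]
grip_width: 0.945
```

```bash
python3 -c "
from h import *
import cv2
cv2.imwrite('pics/top1.png',get_image('top')[60:260,100:560,::-1])
go(.5295,.3355,.2,-.139)"
```

```text
t 28.43 tcp [ 0.5467 -0.3562  0.2049] psi -0.154 F [1.  0.5 0.3] g 87.8 | rows: [-123.  -680.7   13.4] -0.9
```

View pics/top1.png

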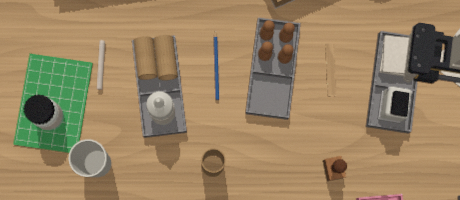

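Top view: glue stands in the tubes pocket (160,105), the punch sits in the cards pocket (398,103) and the dolls pocket is empty. The jar is on the mat (40,112) and the bystanders have not moved.

Call:
arm_command --commands '[[[-10,-50,0,0],[-20,-105,0,0],[-30,-165,0,0],[-40,-225,0,0],[-50,-285,0,0],[-60,-345,0,0],[-70,-405,0,0],[-82,-465,0,0],[-94,-525,0,0],[-106,-585,0,0],[-116,-640,0,-1],[-123,-680,0,-1]]]' --gripper 93

```text
time: 29.92
tcp_pos: [0.528, 0.3372, 0.2119]
orientation: [-0.006, 0.998, -0.067, 0.0]
force: [0.5, -0.5, -0.7]
grip_width: 1.004
```

Call:
arm_command --commands '[[[0,0,0,0],[0,0,0,0]]]'

```text
time: 30.18
tcp_pos: [0.5275, 0.3362, 0.2107]
orientation: [-0.005, 0.998, -0.067, -0.001]
force: [-0.1, 0.2, 0.5]
grip_width: 0.995
```

```bash
python3 -c "
from h import *
go(.5295,.3355,.0255,-.139)"
```

```text
t 30.18 tcp [0.5275 0.3362 0.2107] psi -0.134 F [-0.1  0.2  0.5] g 92.6 | rows: [  2.4   2.1 185.2] 0.3
```

Call:
arm_command --commands '[[[2,2,30,0],[2.4,2,65,0],[2.4,2,95,0],[2.4,2,120,0],[2.4,2,145,0],[2.4,2,165,0],[2.4,2,178,0],[2.4,2,185,0],[2.4,2,185,0],[2.4,2,185,0]]]'

```text
time: 31.42
tcp_pos: [0.5298, 0.3359, 0.0263]
orientation: [-0.005, 0.998, -0.067, -0.0]
force: [-0.2, -0.7, 0.7]
grip_width: 0.999
```

Call:
arm_command --commands '[[[0,0,0,0],[0,0,0,0],[0,0,0,0],[0,0,0,0],[0,0,0,0],[0,0,0,0],[0,0,0,0],[0,0,0,0]]]' --gripper 40 --grip_force 20

```text
time: 32.42
tcp_pos: [0.5298, 0.3359, 0.0263]
orientation: [-0.005, 0.998, -0.067, -0.0]
force: [0.2, -1.0, 2.1]
grip_width: 0.616
```

Call:
arm_command --commands '[[[0,0,-10,0],[0,0,-30,0],[0,0,-60,0],[0,0,-90,0],[0,0,-120,0],[0,0,-150,0],[0,0,-165,0],[0,0,-165,0]]]'

```text
time: 33.42
tcp_pos: [0.5301, 0.3344, 0.1927]
orientation: [-0.006, 0.998, -0.067, 0.001]
force: [0.4, -0.1, -3.1]
grip_width: 0.618
```

```bash
python3 -c "
from h import *
go(.573,-.109,.19,-.126)"
```

```text
t 33.42 tcp [0.5301 0.3344 0.1927] psi -0.134 F [ 0.4 -0.1 -3.1] g 57.4 | rows: [101.7 433.7  -2.4] -0.5
```

Call:
arm_command --commands '[[[7,30,0,0],[17,75,0,0],[28,120,0,0],[38,165,0,0],[49,210,0,0],[60,255,0,0],[70,300,0,0],[81,345,0,0],[91,388,0,0],[98,418,0,0],[102,433,0,0],[102,433,0,0]]]'

```text
time: 34.92
tcp_pos: [0.573, -0.1087, 0.1869]
orientation: [-0.006, 0.998, -0.068, 0.0]
force: [0.1, 0.2, -1.8]
grip_width: 0.62
```

Call:
arm_command --commands '[[[0,0,0,0],[0,0,0,0]]]'

```text
time: 35.17
tcp_pos: [0.573, -0.1071, 0.1868]
orientation: [-0.006, 0.998, -0.067, -0.0]
force: [-0.2, 0.4, -2.1]
grip_width: 0.619
```

```bash
python3 -c "
from h import *
go(.573,-.109,.0285,-.126)"
```

```text
t 35.17 tcp [ 0.573  -0.1071  0.1868] psi -0.133 F [-0.2  0.4 -2.1] g 57.6 | rows: [  0.4   3.8 158.3] -0.4
```

Call:
arm_command --commands '[[[0,3,20,0],[0,3.5,50,0],[0.4,3.8,80,0],[0.4,3.8,110,0],[0.4,3.8,132,0],[0.4,3.8,145,0],[0.4,3.8,153,0],[0.4,3.8,157,0],[0.4,3.8,159,0],[0.4,3.8,159,0],[0.4,3.8,159,0]]]'

```text
time: 36.55
tcp_pos: [0.5733, -0.109, 0.0284]
orientation: [-0.006, 0.998, -0.067, 0.0]
force: [-1.2, 0.8, 2.1]
grip_width: 0.615
```

Call:
arm_command --commands '[[[0,0,0,0],[0,0,0,0],[0,0,0,0],[0,0,0,0],[0,0,0,0],[0,0,-15,0],[0,0,-40,0],[0,0,-80,0],[0,0,-120,0],[0,0,-160,0],[0,0,-180,0],[0,0,-180,0]]]' --gripper 88

```text
time: 38.05
tcp_pos: [0.5738, -0.1114, 0.2107]
orientation: [-0.006, 0.998, -0.067, 0.002]
force: [-0.1, -0.4, 0.2]
grip_width: 0.944
```

Call:
arm_command --commands '[[[-30,0,0,0],[-60,0,0,0],[-90,0,0,0],[-100,0,0,0],[-100,0,0,0]]]'

```text
time: 38.67
tcp_pos: [0.4748, -0.0981, 0.2102]
orientation: [-0.006, 0.998, -0.067, 0.002]
force: [0.2, 0.0, 0.1]
grip_width: 0.945
```

```bash
python3 -c "
from h import *
import cv2
a=cv2.resize(get_image('side')[100:350,110:430],None,fx=2,fy=2); cv2.imwrite('pics/end_s.png',a[:,:,::-1])
cv2.imwrite('pics/end_w.png',get_image('wrist')[:,:,::-1])
go(.573,-.109,.2)"
```

```text
Traceback (most recent call last):
  File "h.py", line 18, in go
    print("t",round(s["time"],2),"tcp",s["tcp_pos"].round(4),"psi",psi.round(3),"F",s["force"].round(1),"g",round(s["grip_width"]*93,1),"| rows:",d.round(1),roll.round(1))
                                                                                                                                                             ^^^^^^^^^^
AttributeError: 'int' object has no attribute 'round'
```

View pics/end_s.png

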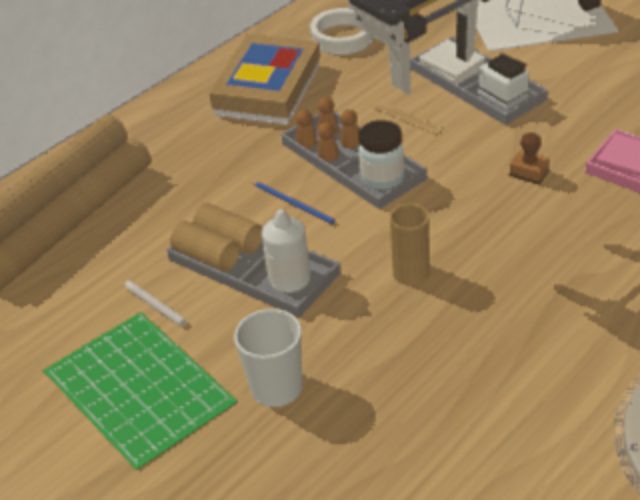

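View pics/end_w.png

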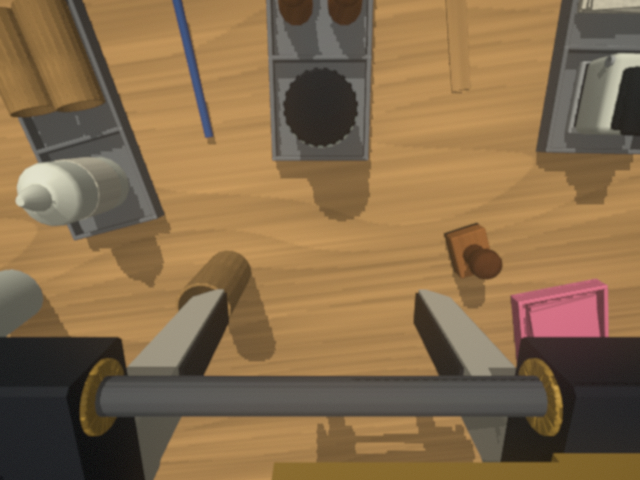

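Side view: all three tools stand upright in the right pockets, glue (288,260), jar (381,155) and punch (503,80). Mat is bare, and cup, tube and stamp are in place. The wrist view agrees: jar centred at (320,107), nothing touching the arm.

```bash
python3 -c "
from workcell import order
print(order.sign_off())"
```

```text
the job is handed in; nothing more can be done
None
```

All three tools are now in the pockets you asked for, and I handed the job in at about 39 s of the 112 s allowed.

- **Order of moves:** I set the paint jar aside on the cutting mat. Then I moved the glue to the tubes tray, the punch to the cards tray, and the jar from the mat to the peg-doll tray.
- **Last checks:** The final side and wrist pictures show all three tools standing upright in their pockets. The mat is bare, the gripper is clear, and the cup, standing tube, stamp and pink look-alike were not touched. The largest force in the readings taken after each move was about 8 N, when the punch was set down or just before.
- **Disagreements:** The camera views differed by 2–6 mm on some positions. Most of that came from seeing the side of the jar lid, so I used values in between. The last script stopped on a print error after both pictures were saved, so its final pose line is missing; it had no effect on the robot.

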